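Lock the bead-pendant gluing jig and hold the press stick on the pendant

ROBOT

A 6-joint arm with a two-finger parallel gripper is mounted at the origin on the work surface. World frame = base frame: x ahead of the robot, y to its left, z up, the work surface at z = 0. Lengths are in m, angles in rad, forces in N, time in s.
With the tool pointing down it reaches from about 0.3 to 0.875 m from the base axis. Payload 4.2 kg.
Tool frame: the origin (TCP) lies on the centre line of the jaws, within the pads' length; the fingertips stand 17 mm ahead of it and the grasp point (between the pads) lies 2 mm behind it; z points along the fingers, y is the direction in which the jaws open and shut (so a half turn about z gives the same grasp; the last joint's range is limited). The gripper opens to 85 mm and grips with 20 to 120 N. Pads are 22 mm wide; open, the fingers measure 114 mm over their backs; the gripper's body (76 mm by 85 mm) begins 54 mm behind the grasp point. The pads swing forward as they close: fully open they stand 13 mm farther back than shut.
Start: joints at [-1.295, 0.32, 1.565, -0, 1.257, -0.02], TCP at [0.168, -0.55, 0.248] pointing down, gripper open.
Joint ranges: [-3.11, 3.11], [-0.84, 2.01], [0.21, 2.61], [-1.34, 4.49], [0.05, 2.63], [-2.56, 2.56]. Speed limits (rad/s): [2.57, 2.57, 3.14, 3.14, 3.14, 3.14].

INTERFACE

Orientations are given as [roll, pitch, yaw] about the fixed x, y, z axes, in that order (R = Rz(yaw) Ry(pitch) Rx(roll)).
In Python, from station import r gives the robot as it stands.
- The arm moves only by the tool play_rows, never from a script. Its argument "increments" is a list of rows, each a list of 4 numbers: the shift along the tool's x, y, z in cm, then the turn about the tool's z in degrees. A call has 1 to 12 rows; each row shifts and turns the commanded pose from where the row before left it, along the tool's axes as they then stand; what a row does not reach is not made up. A row lasts 1/8 s, in which the tool goes at most 62.5 mm and 10.7 degrees, less where a joint would pass 70% of its speed; a pose out of reach is approached as far as the arm can. A call is refused whole if a number of a shift passes 6.25 or a number of a turn 10.7, either way. A call with a gripper value outside its range is refused whole. "hand" is the opening in per cent of the stroke, from 0 (shut) to 100 (fully open), set as the call begins (left out, the last holds). The fingers move at their own pace and stop on an object; "newtons" is the grip in N (left out, the last holds). Time passes only in rows, so rows that do not move let the fingers close. It gives the time, the measured TCP pose, the force and the opening at its end, in the units of the state.
- r.get_obs(): the state, without advancing time (a new reading comes with each control period).
- r.snapshot(name): name is "scene" or "side" or "wrist"; returns the picture (400x640x3 uint8, blue, green, red); there is no depth.
- r.get_calibration(name): a dict with "mtx" (3x3 intrinsics, pixels), "dist" ([k1, k2, p1, p2, k3] as OpenCV has them; the pictures are not rectified), "rvec" (rotation vector, rad) and "tvec" (3), from world to camera coordinates, as OpenCV has them. Camera axes: x right, y down, z forward; pixel columns grow to the right and rows downward; lengths in m; the calibration is good to about 2 mm. A picture is of the moment at which its call begins: read the wrist's pose just before it. get_calibration takes no time and is no camera call; for the wrist camera it gives the pose at the moment of the call.
- r.finish_job(): hands the job in, once; it reports no verdict.
Trained networks look in the newest picture that a camera, given by its name, has taken for a name from the list of things; names that differ only in an ending like _2 or _b are one class to them, and where a whole thing is asked for, a point or a joint stands for the part that bears it (a point fixed in the world has none). Each returns a list of dicts, best first, with "p" (0 to 1); they miss things now and then, are a little off and sometimes report something else, mostly with a low value. They report only what shows in the picture. A call takes as long as a camera call. They do not tell look-alikes from the thing itself.
- r.boxes_of(camera, target): "xyz" ([x, y, z] in m, in world coordinates, good to about 4 mm: the middle of the surface that is visible of it).
- r.pinpoint(camera, target): "xyz" ([x, y, z] in m, in world coordinates, good to about 4 mm: a listed point, or the origin of a listed thing).
The state is a dict: "t": time; "qpos": joint angles; "qvel": joint speeds; "effort": joint torques, N m; "position": TCP position; "ee_rot": TCP orientation; "ft_force": force on the tool from outside, world axes, zero at the start; "wrist_torque": the same for the moment, N m; "grip_width": finger opening in m.
Only numpy, scipy, OpenCV 4.12 (cv2) and the standard library are available. Lean on these libraries where they do the work, as an engineer would, in place of code of your own. Each camera call takes 0.05 s, during which the arm holds its last target. There are 200 camera calls.

TASK

Lock the gluing jig by standing the steel pin fully home in the bore of its aluminium block and letting go of it. Then take the orange-handled press stick out of its stand and hold its rubber tip on the red dot of the pendant, with the stick square to the sloping face, pressing lightly (about 4 N) so that the sprung blue plate sinks about half of its travel and never hits its stop. Finish while still holding the stick there: do not put it down or let go, and leave the other things on the table where they are.

Things in the scene. Friction and masses are not known exactly. Their poses are not given: they have to be found in the camera images.
- jig: gluing jig fixed to the table: plywood base 140 x 190 x 10 mm, origin at the centre of its underside, z up, yaw varies. At its (0, +60 mm) an aluminium block 50 x 50 mm, top 40 mm above the table, with the bore; at (0, -45 mm) a wedge with the sprung sloping plate, highest edge 90 mm above the table on the jig's +x side; the slope's normal leans 0.35 rad from vertical to the jig's -x.
- jig_bore (a point): centre of the mouth of the lock pin's bore, on the top of the aluminium block, 40 mm above the table. Upright round bore, 18 mm diameter with a 4 mm chamfer, 30 mm deep to the plywood floor. Axes as the jig's.
- lock_pin: loose steel pin standing upright on the table, 16 mm diameter, 80 mm tall, chamfered foot, about 0.11 kg; origin at the centre of its foot, z along the pin. Fully home in the bore its foot is 30 mm below the bore's mouth and 50 mm stand out.
- press_spot (a point): centre of the red dot (16 mm diameter) on the top of the white round pendant (52 mm diameter, ring of beads 4 mm high at 21 mm radius) on the blue sprung plate (66 x 66 mm); about 76 mm above the table. Its z axis is the normal out of the sloping face (0.35 rad from vertical, leaning to the jig's -x), its y axis the jig's y; it moves with the plate.
- platen (a joint): how far the blue plate is pushed in along its normal (m): 0 at rest, 0.012 at the hard stop. Spring: pushing square to the face takes 1.5 N to start it and 0.5 N for each further mm, so half of its travel (6 mm) is 4.5 N and the stop comes at 7.5 N.
- press_stick: loose hand tool standing upright, tip down, in its stand; 140 mm long, about 0.06 kg. Orange round handle 20 mm diameter from 55 to 140 mm above the tip, white band near the top; aluminium shank 12 mm diameter below; round rubber tip of 5 mm radius. Origin at the very end of the tip, z from tip to handle. At the start the tip is 10 mm above the table, inside the stand.
- stick_tip (a point): the very end of the press stick's tip (same as the origin of the stick), axes as the stick's
- stick_stand: white block 56 x 56 x 50 mm fixed to the table, with an upright hole of 13 mm diameter and 40 mm depth at its centre, that holds the press stick; origin at the centre of its underside
- awl: bystander: awl with a turned dark wooden handle (up to 28 mm diameter), 140 mm long, standing point down in a second, equal white stand that can change places with the stick's; origin at its point, z up
- bead_box_a: bystander: open clear bead box 85 x 110 x 28 mm with blue and white beads; origin at the centre of its underside
- bead_box_b: bystander: open clear bead box 85 x 110 x 28 mm with black and amber beads; origin at the centre of its underside
- clip_yellow: bystander: yellow clothes-peg clip lying on the table, 75 x 20 x 14 mm; origin at the centre of its underside
- clip_pink: bystander: red clothes-peg clip lying on the table, 75 x 20 x 14 mm; origin at the centre of its underside
- pliers: bystander: small pliers with blue grips, about 140 x 52 x 12 mm, lying on the table; origin below the pivot
- glue_jar: bystander: jar with green cap, 52 mm diameter, 65 mm tall; origin at the centre of its underside
There are look-alikes about, which are no part of the job. There is more than one size of the lock_pin; the job needs the smaller.

How it is judged:
On the way, in this order (a step that is already met when the one before it is completed fails the run):
1. the lock pin stands fully home in the jig's bore, released (horizontal distance between lock_pin and jig_bore below 0.004 m and z of lock_pin in the frame of jig_bore below -0.026 m and angle between lock_pin's own z axis and vertical below 0.12 rad and contact force between the fingers and lock_pin below 0.05 N), for 0.3 s.
2. the press stick is lifted out of its stand by the gripper (height (world z) of stick_tip above 0.055 m and contact force between the fingers and press_stick above 1 N), for 0.1 s.
At the end, for the whole second after the job is handed in: Stick held still, tip within 8 mm of the dot centre, within 0.17 rad of square to the slope, pressing 2 to 8 N, plate 2.5 to 9.5 mm in; robot not touching the jig; pin untouched in the bore, within 4 mm of its axis, foot 26 mm or more below the mouth, upright within 0.12 rad (all of step 1 and distance between stick_tip and press_spot below 0.008 m and angle between the z axis of press_stick and the z axis of press_spot, either way round below 0.17 rad and angle between press_stick's own z axis and vertical below 0.6 rad and value of joint platen between 0.0025 and 0.0095 m and contact force between press_stick and jig between 2 and 8 N and contact force between the fingers and press_stick above 1 N and contact force between each of the arm, the fingers and jig below 0.3 N and linear speed of press_stick below 0.02 m/s); the arm keeps its last pose, push and grip.
It fails at once if the sprung plate is pushed onto its stop (value of joint platen above 0.0117 m).
It fails at once if the pendant is pushed hard with the stick (contact force between press_stick and jig above 20 N).
It fails at once if a bystander is moved by more than 30 mm (distance of any of awl, bead_box_a, bead_box_b, clip_yellow, clip_pink, pliers, glue_jar from where it was at the start of the episode above 0.03 m).
It also fails if it takes over 72 s, if anything falls off the work surface, if the arm or the gripper's body presses on something with over 40 N, if the wrist force passes 120 N, or if a joint passes its speed limit or range.

## Working session

There is one attempt and no reset: what is moved stays moved. The work goes in short steps, Python scripts to look and compute and a tool call to move; the robot and the scene stay as the last step left them, time stands still between calls to the robot, and variables do not carry over. Pictures are saved under pics/ and viewed, about 8 in all and at most 12, crops included, and the job is handed in when it is done.

Besides the shell and the picture viewer there is one more tool, called by a JSON object that holds its "method" and its "body", one argument or row to a line. play_rows: Moves the arm, as the interface text tells. Its arguments: {"type":"object","properties":{"increments":{"type":"array","items":{"type":"array","items":{"type":"number"}}},"hand":{"type":"number"},"newtons":{"type":"number"}},"required":["increments"]}

```bash
mkdir -p pics; ls; python3 - <<'E'
from station import r
import cv2
o=r.get_obs();print(o['t'],o['position'],o['ee_rot'],o['ft_force'],o['grip_width'])
a=r.snapshot("scene");b=r.snapshot("side")
cv2.imwrite("pics/a.png",a);cv2.imwrite("pics/b.png",b)
for c in ("scene","side"):
  for n in ("jig_bore","lock_pin","press_spot","press_stick","awl","stick_stand","jig","glue_jar"):
    print(c,n,[(round(d['p'],2),[round(v,3) for v in d['xyz']]) for d in r.pinpoint(c,n)[:4]])
E
```

```text
pics
0.0 [ 0.16746748 -0.54959137  0.24749756] [-3.13981311e+00 -2.66539302e-05  2.95744725e-01] [ 0.79904391  1.08827324 -0.02348457] 0.08495505113229354
scene jig_bore [(0.79, [0.531, -0.069, 0.042])]
scene lock_pin [(0.69, [0.493, 0.126, -0.001]), (0.51, [0.433, 0.12, -0.003]), (0.42, [0.533, -0.072, 0.039])]
scene press_spot [(0.81, [0.502, -0.173, 0.077])]
scene press_stick [(0.84, [0.645, 0.123, 0.008])]
scene awl [(0.64, [0.594, 0.281, 0.008])]
scene stick_stand [(0.84, [0.657, 0.122, 0.0]), (0.54, [0.594, 0.282, 0.013])]
scene jig [(0.86, [0.525, -0.135, -0.002])]
scene glue_jar [(0.81, [0.716, -0.406, 0.003]), (0.6, [0.727, 0.342, 0.001])]
side jig_bore [(0.61, [0.539, -0.072, 0.043]), (0.56, [0.527, -0.13, 0.001]), (0.19, [0.725, 0.341, -0.001])]
side lock_pin [(0.58, [0.435, 0.121, 0.001]), (0.52, [0.49, 0.126, 0.003])]
side press_spot [(0.8, [0.501, -0.177, 0.075])]
side press_stick [(0.26, [0.358, 0.341, 0.0])]
side awl []
side stick_stand [(0.9, [0.653, 0.125, 0.005])]
side jig [(0.66, [0.532, -0.13, 0.002])]
side glue_jar [(0.64, [0.714, -0.407, 0.007])]
```

View pics/a.png

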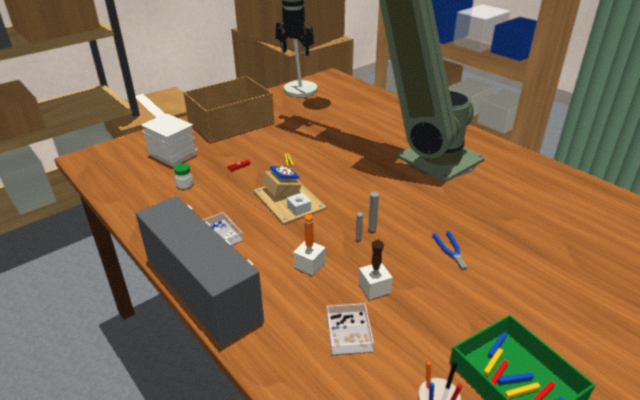

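View pics/b.png

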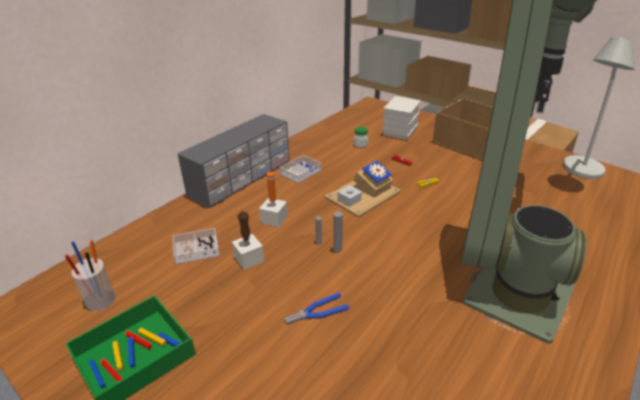

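The scene view shows the short pin at (359,227), further from the base than the tall one at (373,212). So the right pin is near (0.492, 0.126). The orange stick is at (309,240) and its stand is near (0.655, 0.123). The jig's yaw comes out near -0.31. I'm moving above the pin now.

{"method": "play_rows", "body": {
  "increments": [
    [4.2, -4.55, 0, 0],
    [4.2, -4.55, 0, 0],
    [4.2, -4.55, 0, 0],
    [4.2, -4.55, 0, 0],
    [4.2, -4.55, 0, 0],
    [4.2, -4.55, 0, 0],
    [4.2, -4.55, 0, 0],
    [4.2, -4.55, 0, 0],
    [4.2, -4.55, 0, 0],
    [4.2, -4.55, 0, 0],
    [4.2, -4.55, 0, 0],
    [4.2, -4.55, 0, 0]
  ]
}}

```text
t: 2.4
position: [0.4913, 0.1213, 0.2486]
ee_rot: [3.141, -0.001, 0.296]
ft_force: [0.6, -0.3, 0.2]
grip_width: 0.0857
```

{"method": "play_rows", "body": {
  "increments": [
    [0.3, -0.5, 1.5, 8.5],
    [0, 0, 1.5, 8.4],
    [0, 0, 0, 0]
  ],
  "hand": 60
}}

```text
t: 2.78
position: [0.4913, 0.1249, 0.2173]
ee_rot: [3.141, 0.003, 0.003]
ft_force: [0.0, -1.6, -0.3]
grip_width: 0.0515
```

```bash
cat > h.py <<'E'
from station import r
import cv2, numpy as np
def look(c,names,fn=None):
    o=r.get_obs(); a=r.snapshot(c)
    print(round(o['t'],2),'pos',o['position'].round(4),'rot',o['ee_rot'].round(3),'F',o['ft_force'].round(2),'w',round(o['grip_width'],4))
    if fn: cv2.imwrite(fn,a)
    for n in names: print(c,n,[(round(d['p'],2),[round(v,4) for v in d['xyz']]) for d in r.pinpoint(c,n)[:3]])
    return a
def ray(c,uv,z):
    k=r.get_calibration(c);K=np.array(k['mtx'],float);R=cv2.Rodrigues(np.array(k['rvec'],float))[0];t=np.array(k['tvec'],float).ravel()
    p=cv2.undistortPoints(np.array([[uv]],float),K,np.array(k['dist'],float)).ravel()
    d=R.T@np.r_[p,1];C=-R.T@t
    return C+d*(z-C[2])/d[2]
E
python3 -c "
from h import *
look('wrist',['lock_pin','press_stick','jig_bore'],'pics/w1.png')"
```

```text
2.77 pos [0.4913 0.1249 0.2173] rot [3.141e+00 3.000e-03 3.000e-03] F [ 0.03 -1.58 -0.28] w 0.0515
wrist lock_pin [(0.88, [0.4354, 0.1219, -0.0039]), (0.85, [0.4928, 0.1287, -0.003])]
wrist press_stick [(0.71, [0.6547, 0.1251, 0.0081])]
wrist jig_bore [(0.83, [0.5314, -0.073, 0.0442])]
```

View pics/w1.png

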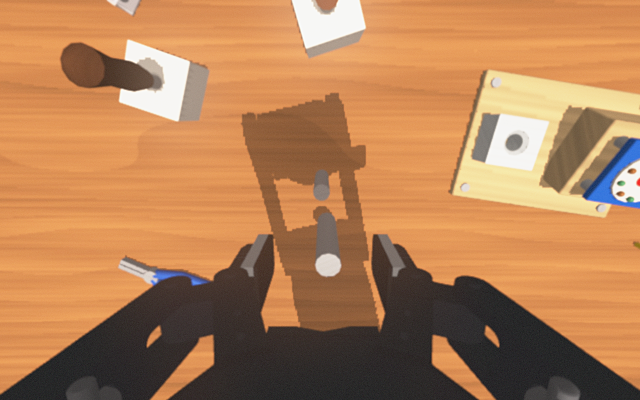

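The wrist view has the short pin's top at about (321,191), the tall pin's top at (328,265) and the bore mouth at (514,142). The stick's stand is at the top, near (330,25). I'll turn these pixels into positions.

```bash
python3 -c "
from h import *
for uv,z in (((321,191),.08),((514,142),.04),((328,265),.11),((321,176),0.0),((549,119),.04),((498,113),.04),((531,171),.04),((491,70),.01),((601,216),.01),((454,193),.01)): print(uv,z,ray('wrist',uv,z).round(4))
o=r.get_obs();print(o['qpos'].round(3))
"
```

```text
(321, 191) 0.08 [0.4931 0.126  0.08  ]
(514, 142) 0.04 [ 0.5356 -0.0728  0.04  ]
(328, 265) 0.11 [0.4323 0.1195 0.11  ]
(321, 176) 0.0 [0.4919 0.1264 0.    ]
(549, 119) 0.04 [ 0.5585 -0.1038  0.04  ]
(498, 113) 0.04 [ 0.5644 -0.0517  0.04  ]
(531, 171) 0.04 [ 0.5054 -0.096   0.04  ]
(491, 70) 0.01 [ 0.6088 -0.0545  0.01  ]
(601, 216) 0.01 [ 0.4453 -0.2118  0.01  ]
(454, 193) 0.01 [ 0.4736 -0.0318  0.01  ]
[ 0.225  0.235  1.762 -0.     1.143  1.794]
```

{"method": "play_rows", "body": {
  "increments": [
    [0.1, -0.1, 5.2, 0],
    [0, 0, 5.2, 0],
    [0, 0, 4.0, 0],
    [0, 0, 1.3, 0],
    [0, 0, 0, 0]
  ]
}}

```text
t: 3.6
position: [0.4935, 0.1258, 0.0617]
ee_rot: [3.142, -0.0, 0.001]
ft_force: [2.1, -0.1, 0.0]
grip_width: 0.0513
```

{"method": "play_rows", "body": {
  "increments": [
    [0, 0, 0, 0],
    [0, 0, 0, 0],
    [0, 0, 0, 0],
    [0, 0, 0, 0],
    [0, 0, 0, 0]
  ],
  "hand": 0,
  "newtons": 60
}}

```text
t: 4.22
position: [0.4941, 0.1261, 0.0629]
ee_rot: [-3.141, -0.003, 0.001]
ft_force: [-0.3, 0.1, 6.3]
grip_width: 0.0144
```

{"method": "play_rows", "body": {
  "increments": [
    [0, 0, -2, 0],
    [0, 0, -5, 0],
    [0, 0, -2, 0],
    [0, 0, 0, 0]
  ]
}}

```text
t: 4.72
position: [0.4939, 0.126, 0.153]
ee_rot: [-3.141, -0.004, 0.001]
ft_force: [-0.5, -0.3, -1.3]
grip_width: 0.0143
```

{"method": "play_rows", "body": {
  "increments": [
    [1.05, 4.9, 0, 0],
    [1.05, 5.0, 0, 0],
    [1.05, 5.0, 0, 0],
    [1.05, 5.0, 0, 0],
    [0, 0, 2, 0],
    [0, 0, 1.0, 0],
    [0, 0, 0, 0],
    [0, 0, 0, 0]
  ]
}}

```text
t: 5.72
position: [0.5353, -0.0725, 0.1215]
ee_rot: [3.141, -0.0, 0.002]
ft_force: [-0.3, -0.2, -2.4]
grip_width: 0.0145
```

```bash
python3 -c "
from h import *
look('wrist',['lock_pin','press_spot','jig_bore','jig'],'pics/w2.png')"
```

```text
5.72 pos [ 0.5353 -0.0725  0.1215] rot [ 3.141e+00 -0.000e+00  2.000e-03] F [-0.31 -0.24 -2.42] w 0.0145
wrist lock_pin [(0.71, [0.531, -0.0731, 0.057]), (0.61, [0.4375, 0.1182, -0.0028])]
wrist press_spot [(0.76, [0.5058, -0.1749, 0.0731])]
wrist jig_bore [(0.86, [0.5342, -0.0735, 0.0423])]
wrist jig [(0.71, [0.5223, -0.1329, 0.0004]), (0.32, [0.3913, -0.3035, 0.0062])]
```

View pics/w2.png

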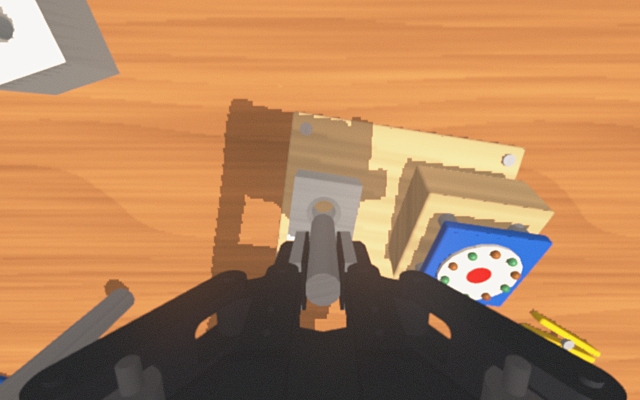

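The bore mouth shows at about (323,209) with the pin's foot in front of it, and the red dot is at (480,275).

```bash
python3 -c "
from h import *
for uv,z in (((323,209),.04),((480,275),.076),((293,112),.01),((524,148),.01),((297,171),.04),((362,181),.04),((322,225),.0585)): print(uv,z,ray('wrist',uv,z).round(4))
"
```

```text
(323, 209) 0.04 [ 0.5364 -0.0734  0.04  ]
(480, 275) 0.076 [ 0.5024 -0.1769  0.076 ]
(293, 112) 0.01 [ 0.6067 -0.0497  0.01  ]
(524, 148) 0.01 [ 0.5789 -0.2358  0.01  ]
(297, 171) 0.04 [ 0.5652 -0.0545  0.04  ]
(362, 181) 0.04 [ 0.5579 -0.1018  0.04  ]
(322, 225) 0.0585 [ 0.5306 -0.0727  0.0585]
```

{"method": "play_rows", "body": {
  "increments": [
    [0.15, 0.05, 0.8, 0],
    [0, 0, 1.0, 0],
    [0, 0, 0.8, 0],
    [0, 0, 0, 0]
  ]
}}

```text
t: 6.48
position: [0.5362, -0.0736, 0.0943]
ee_rot: [-3.141, 0.002, 0.001]
ft_force: [-1.0, 0.1, -0.7]
grip_width: 0.0144
```

{"method": "play_rows", "body": {
  "increments": [
    [0, 0, 0.8, 0],
    [0, 0, 0.8, 0],
    [0, 0, 0.4, 0],
    [0, 0, 0, 0]
  ]
}}

```text
t: 6.98
position: [0.5364, -0.0736, 0.0749]
ee_rot: [-3.142, 0.001, 0.001]
ft_force: [0.1, 0.2, -1.9]
grip_width: 0.0143
```

{"method": "play_rows", "body": {
  "increments": [
    [0, 0, 0.2, 0],
    [0, 0, 0, 0]
  ]
}}

```text
t: 7.22
position: [0.5367, -0.0737, 0.0733]
ee_rot: [3.141, -0.0, 0.001]
ft_force: [-0.0, 0.2, -0.6]
grip_width: 0.0146
```

{"method": "play_rows", "body": {
  "increments": [
    [0, 0, 0, 0],
    [0, 0, 0, 0],
    [0, 0, 0, 0]
  ],
  "hand": 45
}}

```text
t: 7.6
position: [0.5368, -0.0737, 0.0735]
ee_rot: [3.141, -0.0, 0.001]
ft_force: [-0.0, -0.1, -0.8]
grip_width: 0.0385
```

{"method": "play_rows", "body": {
  "increments": [
    [0, 0, -4, 0],
    [0, 0, -5, 0],
    [0, 0, -3, 0],
    [0, 0, 0, 0]
  ]
}}

```text
t: 8.1
position: [0.5381, -0.0739, 0.1961]
ee_rot: [3.14, -0.006, 0.001]
ft_force: [-0.0, -0.7, -0.2]
grip_width: 0.0383
```

```bash
python3 -c "
from h import *
look('wrist',['lock_pin','press_spot','jig_bore','press_stick'],'pics/w3.png')
a=look('side',['lock_pin','jig_bore'])
b=look('scene',['lock_pin'])
w=cv2.imread('pics/w3.png')
c=cv2.resize(a[140:230,280:440],(640,360));d=cv2.resize(w,(640,400))
cv2.imwrite('pics/c3.png',cv2.resize(np.vstack([c,d]),(500,594)))"
```

```text
8.1 pos [ 0.5381 -0.0739  0.1961] rot [ 3.14e+00 -6.00e-03  1.00e-03] F [-0.02 -0.7  -0.21] w 0.0383
wrist lock_pin [(0.79, [0.5317, -0.0699, 0.007]), (0.74, [0.5339, -0.0747, 0.0451]), (0.72, [0.4369, 0.1196, -0.0011])]
wrist press_spot [(0.64, [0.5019, -0.172, 0.0747])]
wrist jig_bore [(0.97, [0.5322, -0.0714, 0.0426])]
wrist press_stick []
8.35 pos [ 0.5358 -0.0735  0.1918] rot [-3.141e+00  3.000e-03  1.000e-03] F [-0.18 -0.61 -0.66] w 0.0383
side lock_pin [(0.76, [0.4362, 0.1195, 0.0026]), (0.48, [0.5341, -0.0737, 0.0119]), (0.31, [0.5039, -0.1766, 0.0757])]
side jig_bore [(0.59, [0.5357, -0.0734, 0.0419])]
8.5 pos [ 0.5363 -0.0736  0.1923] rot [-3.141e+00  2.000e-03  1.000e-03] F [-0.33  0.03 -0.26] w 0.0381
scene lock_pin [(0.88, [0.4303, 0.1209, -0.0012]), (0.55, [0.5334, -0.0747, 0.0068])]
```

View pics/c3.png

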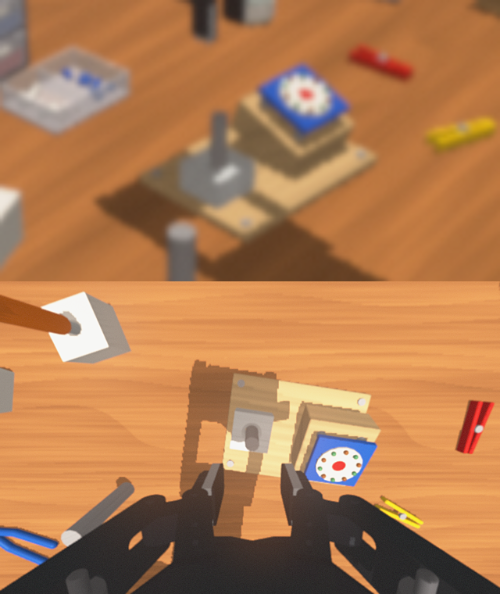

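The crop shows the pin standing home in the block, about (218,140) in the upper part; the networks put its foot at z≈0.01. The stick's stand is turned by roughly 0.35 rad. The moves keep the tool vertical, so I plan to tilt the stick in the jaws by pushing its shank against the fixed stand. First I'll check the space beyond the stand and measure the stand.

```bash
python3 -c "
from h import *
P=lambda c,uv,z:print(c,uv,z,ray(c,uv,z).round(4))
for uv in ((200,200),(289,160)):P('side',uv,0)
P('side',(180,155),.12)
P('wrist',(434,236),.076)
for u,v in ((43,305),(85,292),(108,343),(65,360)):P('wrist',(u*1.28,v*1.28-360),.05)
P('wrist',(73*1.28,325*1.28-360),.05)
o=r.get_obs();print(o['qpos'].round(3))
print([(round(d['p'],2),np.round(d['xyz'],3)) for d in r.boxes_of('scene','bead_box_a')])
"
```

```text
side (200, 200) 0 [0.9051 0.1834 0.    ]
side (289, 160) 0 [ 0.8548 -0.1682  0.    ]
side (180, 155) 0.12 [0.9915 0.1667 0.12  ]
wrist (434, 236) 0.076 [ 0.5009 -0.1739  0.076 ]
wrist (55.04, 30.400000000000034) 0.05 [0.6716 0.1461 0.05  ]
wrist (108.8, 13.759999999999991) 0.05 [0.684  0.0999 0.05  ]
wrist (138.24, 79.04000000000002) 0.05 [0.6349 0.0847 0.05  ]
wrist (83.2, 100.80000000000001) 0.05 [0.6169 0.1354 0.05  ]
wrist (93.44, 56.0) 0.05 [0.6527 0.119  0.05  ]
[-0.158  0.31   1.727 -0.     1.106  1.412]
[(0.95, array([ 0.742, -0.12 ,  0.01 ])), (0.86, array([0.724, 0.341, 0.011])), (0.51, array([0.661, 0.127, 0.112]))]
```

{"method": "play_rows", "body": {
  "increments": [
    [2.9, -4.9, -0.5, 0],
    [2.9, -4.9, -0.5, 0],
    [2.9, -4.9, -0.5, 0],
    [2.9, -4.8, 0, 0],
    [0, 0, 0, -7.8],
    [0, 0, 0, -7.7],
    [0, 0, 0, 0]
  ],
  "hand": 60
}}

```text
t: 9.52
position: [0.6525, 0.1216, 0.2079]
ee_rot: [3.142, 0.001, 0.27]
ft_force: [0.4, 0.4, -0.0]
grip_width: 0.0511
```

```bash
python3 -c "
from h import *
look('wrist',['press_stick','stick_stand','awl'],'pics/w4.png')"
```

```text
9.53 pos [0.6525 0.1216 0.2079] rot [3.142e+00 1.000e-03 2.700e-01] F [ 0.45  0.43 -0.01] w 0.0511
wrist press_stick [(0.6, [0.6554, 0.1252, 0.0064])]
wrist stick_stand [(0.85, [0.653, 0.1243, 0.0007])]
wrist awl [(0.58, [0.5234, -0.1345, 0.0])]
```

View pics/w4.png

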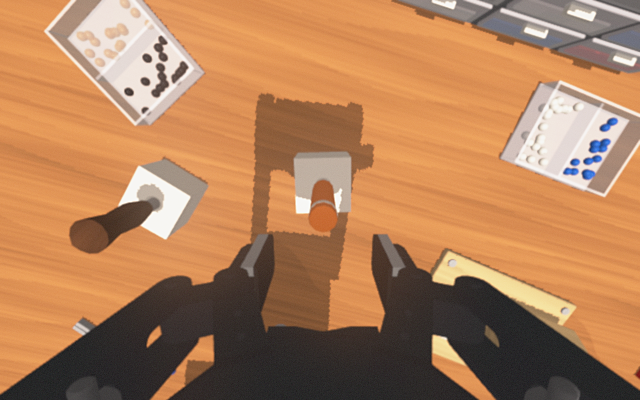

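The stick's top is centred between the jaws at about (323,216) and the stand is square to the tool, with its far top edge at v≈153.

```bash
python3 -c "
from h import *
for uv,z in (((323,216),.15),((293,154),.05),((351,152),.05),((297,213),.05),((323,187),.05)): print(uv,z,ray('wrist',uv,z).round(4))
"
```

```text
(323, 216) 0.15 [0.6559 0.1217 0.15  ]
(293, 154) 0.05 [0.6765 0.1576 0.05  ]
(351, 152) 0.05 [0.6934 0.1037 0.05  ]
(297, 213) 0.05 [0.6188 0.139  0.05  ]
(323, 187) 0.05 [0.6524 0.1206 0.05  ]
```

{"method": "play_rows", "body": {
  "increments": [
    [0.25, 0, 3, 0],
    [0, 0, 4, 0],
    [0, 0, 2.2, 0],
    [0, 0, 0, 0]
  ]
}}

```text
t: 10.22
position: [0.6537, 0.1217, 0.1144]
ee_rot: [-3.141, 0.004, 0.27]
ft_force: [-0.2, -0.3, -0.6]
grip_width: 0.0513
```

{"method": "play_rows", "body": {
  "increments": [
    [0, 0, 0, 0],
    [0, 0, 0, 0],
    [0, 0, 0, 0],
    [0, 0, 0, 0],
    [0, 0, 0, 0]
  ],
  "hand": 0,
  "newtons": 25
}}

```text
t: 10.85
position: [0.6558, 0.1221, 0.1177]
ee_rot: [3.141, -0.003, 0.271]
ft_force: [0.4, -1.1, 5.0]
grip_width: 0.019
```

{"method": "play_rows", "body": {
  "increments": [
    [0, 0, -2, 0],
    [0, 0, -3, 0],
    [0, 0, -2, 0],
    [0, 0, 0, 0],
    [0, 0, 0, 0]
  ]
}}

```text
t: 11.48
position: [0.6541, 0.1221, 0.1849]
ee_rot: [-3.141, 0.002, 0.271]
ft_force: [-0.3, 0.0, -0.3]
grip_width: 0.0196
```

{"method": "play_rows", "body": {
  "increments": [
    [2.5, 0, 0, 0],
    [2.2, 0, 0, 0],
    [0, 0, 3, 0],
    [0, 0, 2.7, 0],
    [0, 0, 0, 0]
  ]
}}

```text
t: 12.1
position: [0.6978, 0.1344, 0.125]
ee_rot: [-3.141, 0.009, 0.271]
ft_force: [0.0, -0.9, 0.6]
grip_width: 0.0193
```

{"method": "play_rows", "body": {
  "increments": [
    [-0.6, 0, 0, 0],
    [-0.4, 0, 0, 0],
    [-0.4, 0, 0, 0],
    [-0.4, 0, 0, 0],
    [-0.4, 0, 0, 0],
    [0, 0, 0, 0]
  ],
  "newtons": 20
}}

```text
t: 12.85
position: [0.6796, 0.129, 0.1304]
ee_rot: [3.141, -0.003, 0.271]
ft_force: [3.1, 2.1, 3.1]
grip_width: 0.0194
```

```bash
python3 -c "
from h import *
look('wrist',['stick_tip','press_stick'],'pics/w5.png')"
```

```text
12.85 pos [0.6796 0.129  0.1304] rot [ 3.141e+00 -3.000e-03  2.710e-01] F [3.08 2.13 3.11] w 0.0194
wrist stick_tip [(0.9, [0.685, 0.1292, 0.0262])]
wrist press_stick [(0.95, [0.689, 0.1354, 0.0186]), (0.47, [0.6536, 0.1242, -0.0001])]
```

View pics/w5.png

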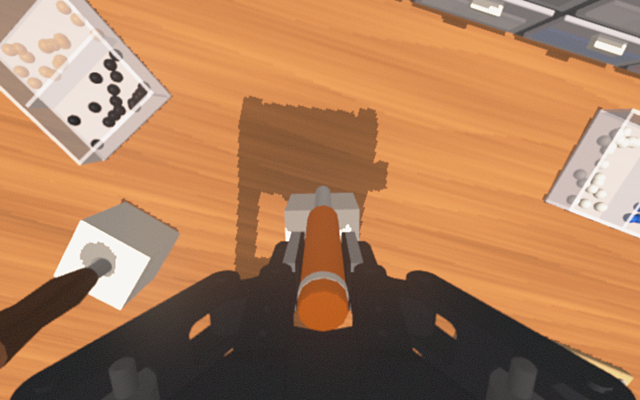

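{"method": "play_rows", "body": {
  "increments": [
    [-0.4, 0, 0, 0],
    [-0.4, 0, 0, 0],
    [-0.4, 0, 0, 0],
    [-0.4, 0, 0, 0],
    [-0.4, 0, 0, 0],
    [0, 0, 0, 0]
  ]
}}

```text
t: 13.75
position: [0.6589, 0.1233, 0.1291]
ee_rot: [-3.141, 0.002, 0.271]
ft_force: [3.0, 0.6, -0.1]
grip_width: 0.0193
```

```bash
python3 -c "
from h import *
look('wrist',['stick_tip','press_stick'],'pics/w6.png')
look('side',['stick_tip'],'pics/s6.png')
look('scene',['stick_tip'],'pics/c6.png')
w=cv2.imread('pics/w6.png')[130:350,200:440];s=cv2.imread('pics/s6.png')[130:260,200:340];c=cv2.imread('pics/c6.png')[170:310,240:380]
cv2.imwrite('pics/c7.png',np.hstack([cv2.resize(x,(266,290)) for x in (w,s,c)]))
"
```

```text
13.75 pos [0.6589 0.1233 0.1291] rot [-3.141e+00  2.000e-03  2.710e-01] F [ 2.97  0.63 -0.09] w 0.0193
wrist stick_tip [(0.56, [0.6917, 0.1316, 0.0312]), (0.28, [0.6964, 0.1328, 0.0232])]
wrist press_stick [(0.64, [0.6936, 0.1331, 0.0261])]
13.9 pos [0.6591 0.1233 0.1292] rot [-3.142e+00  2.000e-03  2.710e-01] F [ 2.27  0.63 -0.6 ] w 0.0193
side stick_tip [(0.46, [0.6955, 0.1354, 0.0264])]
14.0 pos [0.6592 0.1234 0.1292] rot [-3.142e+00  1.000e-03  2.710e-01] F [1.06 0.83 0.66] w 0.0196
scene stick_tip [(0.79, [0.6946, 0.1328, 0.0289])]
```

View pics/c7.png

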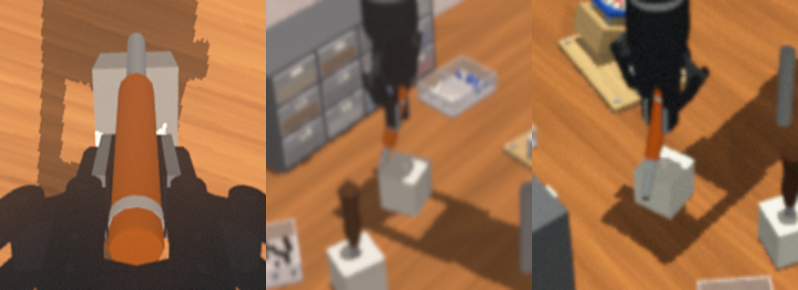

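The tip sits 37 mm ahead of the TCP and about 103 mm below it, which is a tilt of about 0.34 rad as wanted. Next I firm the grip, back away from the stand and carry the stick over to the dot.

{"method": "play_rows", "body": {
  "increments": [
    [0, 0, 0, 0],
    [0, 0, 0, 0],
    [0.7, 0, 0, 0],
    [0.8, 0, 0, 0],
    [0, 0, -4, 0],
    [0, 0, -4, 0],
    [0, 0, -3, 0],
    [0, 0, 0, 8],
    [0, 0, 0, 8],
    [0, 0, 0, 8.1]
  ],
  "newtons": 80
}}

```text
t: 15.35
position: [0.6743, 0.1276, 0.2392]
ee_rot: [3.141, 0.001, -0.154]
ft_force: [0.4, -0.2, -1.0]
grip_width: 0.018
```

{"method": "play_rows", "body": {
  "increments": [
    [-2.15, 4.06, 0, 0],
    [-2.15, 4.06, 0, 0],
    [-2.15, 4.06, 0, 0],
    [-2.15, 4.06, 0, 0],
    [-2.15, 4.06, 0, 0],
    [-2.15, 4.06, 0, 0],
    [-2.15, 4.06, 0, 0],
    [-2.15, 4.06, 0, 0],
    [0, 0, 1.5, 0],
    [0, 0, 0, 0],
    [0, 0, 0, 0]
  ]
}}

```text
t: 16.73
position: [0.4565, -0.1675, 0.2242]
ee_rot: [-3.141, 0.0, -0.148]
ft_force: [-0.7, 0.4, -0.6]
grip_width: 0.0183
```

```bash
python3 -c "
from h import *
look('wrist',['stick_tip','press_spot','jig_bore','lock_pin'],'pics/w8.png')
look('side',['stick_tip','press_spot'],'pics/s8.png')
look('scene',['stick_tip','press_spot'],'pics/c8.png')
w=cv2.imread('pics/w8.png');s=cv2.imread('pics/s8.png')[80:220,300:440];c=cv2.imread('pics/c8.png')[110:230,220:340]
t=np.hstack([cv2.resize(x,(320,200*320//200)) for x in (s,c)])
cv2.imwrite('pics/c9.png',cv2.resize(np.vstack([w[60:340],t]),(640,600)))
"
```

```text
16.73 pos [ 0.4565 -0.1675  0.2242] rot [-3.141  0.    -0.148] F [-0.67  0.4  -0.56] w 0.0183
wrist stick_tip [(0.79, [0.4933, -0.1737, 0.1216])]
wrist press_spot []
wrist jig_bore [(0.64, [0.5335, -0.0731, 0.0426])]
wrist lock_pin [(0.97, [0.5324, -0.0686, 0.0098]), (0.64, [0.4387, 0.1226, 0.0015])]
16.98 pos [ 0.4562 -0.1677  0.2245] rot [ 3.141 -0.    -0.148] F [ 0.02  0.24 -0.08] w 0.018
side stick_tip [(0.49, [0.4963, -0.1693, 0.1206])]
side press_spot [(0.71, [0.5015, -0.1756, 0.074]), (0.62, [0.5374, -0.0714, 0.0402]), (0.42, [0.3901, -0.3082, 0.0013])]
17.12 pos [ 0.4559 -0.1679  0.2244] rot [ 3.141 -0.    -0.149] F [-0.2   0.07 -0.23] w 0.0179
scene stick_tip [(0.53, [0.4953, -0.1724, 0.122])]
scene press_spot [(0.6, [0.3606, 0.3404, 0.001]), (0.56, [0.5053, -0.1742, 0.0751])]
```

View pics/c9.png

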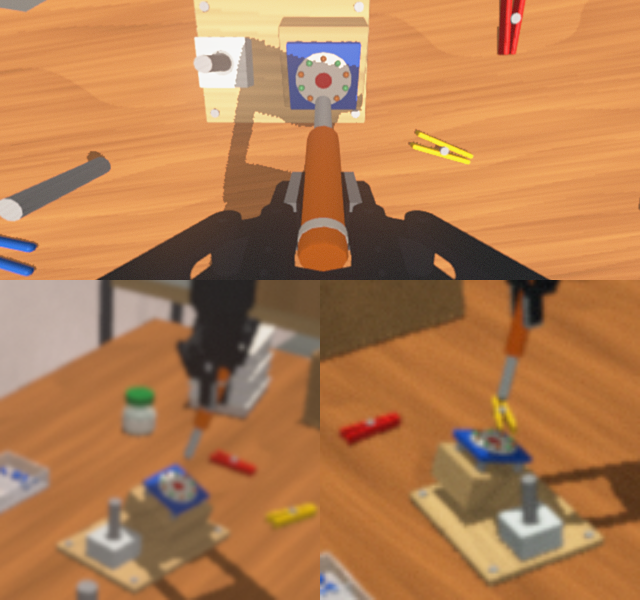

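The jig is square to the tool. In the wrist picture the tip is near (322,158) and the dot near (323,141). The side and scene views show the stick leaning square to the slope, above the pendant.

```bash
python3 -c "
from h import *
d=ray('wrist',(323,141),.0755);print(d.round(4))
w=cv2.imread('pics/w8.png').astype(int);s=w[100:170,270:380]
m=(s[...,2]>110)&(s[...,1]<70)&(s[...,0]<70);v,u=np.nonzero(m);print(len(u),u.mean()+270,v.mean()+100,v.min()+100,v.max()+100,u.min()+270,u.max()+270)
for vv in (155,158,161):print(vv,ray('wrist',(322,vv),.1215).round(4))
cs=np.array([.989,-.148])
for dot in (d[:2],np.array([.502,-.175])):
  t=dot-np.array([.4935,-.173]);a=t@cs;b=t@np.array([-.148,-.989]);dz=.1215-.0755
  print('tool',a.round(4),b.round(4),'normal',(a*.343+dz*.939).round(4),'inplane',(a*.939-dz*.343).round(4))
"
```

```text
[ 0.5013 -0.1755  0.0755]
100 323.06 140.61 134 146 316 330
155 [ 0.4942 -0.1735  0.1215]
158 [ 0.4918 -0.1732  0.1215]
161 [ 0.4895 -0.1728  0.1215]
tool 0.0081 0.0013 normal 0.046 inplane -0.0082
tool 0.0087 0.0007 normal 0.0462 inplane -0.0076
```

{"method": "play_rows", "body": {
  "increments": [
    [-0.85, 0.1, 0, 0],
    [0.35, 0, 0.95, 0],
    [0.35, 0, 0.95, 0],
    [0.35, 0, 0.95, 0],
    [0.25, 0, 0.7, 0],
    [0, 0, 0, 0],
    [0, 0, 0, 0]
  ]
}}

```text
t: 18.15
position: [0.4602, -0.1698, 0.1889]
ee_rot: [3.141, -0.0, -0.149]
ft_force: [0.1, 0.8, 0.1]
grip_width: 0.0181
```

```bash
python3 -c "
from h import *
look('wrist',['stick_tip','press_spot'],'pics/w10.png')
look('side',['stick_tip','press_spot'],'pics/s10.png')
look('scene',['stick_tip','press_spot'],'pics/c10.png')
w=cv2.imread('pics/w10.png')[110:270,240:400];s=cv2.imread('pics/s10.png')[120:200,330:410];c=cv2.imread('pics/c10.png')[140:220,250:330]
cv2.imwrite('pics/c11.png',np.hstack([cv2.resize(x,(266,266),interpolation=cv2.INTER_CUBIC) for x in (w,s,c)]))
"
```

```text
18.15 pos [ 0.4602 -0.1698  0.1889] rot [ 3.141 -0.    -0.149] F [0.11 0.79 0.06] w 0.0181
wrist stick_tip [(0.75, [0.4932, -0.1725, 0.0901])]
wrist press_spot [(0.69, [0.5315, -0.0702, 0.0067]), (0.55, [0.5042, -0.1764, 0.0732])]
18.3 pos [ 0.4602 -0.1698  0.1892] rot [ 3.141e+00 -1.000e-03 -1.490e-01] F [-0.12 -0.64  0.19] w 0.0181
side stick_tip [(0.52, [0.4955, -0.1692, 0.0849])]
side press_spot [(0.59, [0.5032, -0.1783, 0.0761])]
18.45 pos [ 0.4601 -0.1698  0.1891] rot [ 3.141e+00 -1.000e-03 -1.490e-01] F [ 0.95 -0.15 -0.2 ] w 0.0179
scene stick_tip [(0.57, [0.497, -0.1736, 0.0878])]
scene press_spot [(0.62, [0.503, -0.1736, 0.0735])]
```

View pics/c11.png

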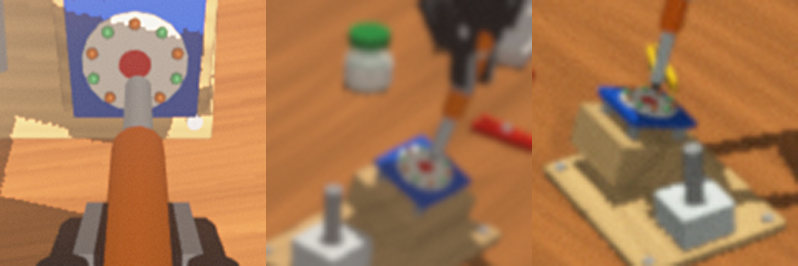

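{"method": "play_rows", "body": {
  "increments": [
    [0.2, 0, 0.35, 0],
    [0.2, 0, 0.35, 0],
    [0, 0, 0, 0],
    [0, 0, 0, 0]
  ]
}}

```text
t: 19.1
position: [0.464, -0.1704, 0.1817]
ee_rot: [3.142, 0.0, -0.149]
ft_force: [1.3, 0.3, -0.1]
grip_width: 0.0184
```

{"method": "play_rows", "body": {
  "increments": [
    [0.07, 0, 0.19, 0],
    [0, 0, 0, 0],
    [0, 0, 0, 0],
    [0, 0, 0, 0]
  ]
}}

```text
t: 19.6
position: [0.4647, -0.1705, 0.18]
ee_rot: [3.142, -0.0, -0.149]
ft_force: [-0.7, 0.7, -0.6]
grip_width: 0.018
```

{"method": "play_rows", "body": {
  "increments": [
    [0.07, 0, 0.19, 0],
    [0, 0, 0, 0],
    [0, 0, 0, 0],
    [0, 0, 0, 0]
  ]
}}

```text
t: 20.1
position: [0.4655, -0.1706, 0.1781]
ee_rot: [3.141, -0.0, -0.149]
ft_force: [-0.4, 0.2, 1.3]
grip_width: 0.018
```

```bash
cat >> h.py <<'E'
def fn(k=8):
    n=np.array([-.339,.051,.939]);F=[]
    for i in range(k): r.snapshot('wrist');F.append(r.get_obs()['ft_force'])
    F=np.array(F);print('t',round(r.get_obs()['t'],2),'F',F.mean(0).round(2),'normal',(F@n).mean().round(2),'sd',(F@n).std().round(2))
E
python3 -c "
from h import *
fn();look('wrist',['stick_tip'],'pics/w12.png')"
```

```text
t 20.5 F [-0.18  0.01  1.05] normal 1.04 sd 0.57
20.5 pos [ 0.4655 -0.1706  0.1781] rot [ 3.141 -0.    -0.149] F [-0.32 -0.06  1.35] w 0.0181
wrist stick_tip [(0.64, [0.4986, -0.1746, 0.076])]
```

{"method": "play_rows", "body": {
  "increments": [
    [0.07, 0, 0.19, 0],
    [0, 0, 0, 0]
  ]
}}

```text
t: 20.85
position: [0.4661, -0.1707, 0.176]
ee_rot: [3.141, 0.0, -0.149]
ft_force: [-0.6, -0.1, 2.2]
grip_width: 0.0183
```

```bash
python3 -c "
from h import *
fn()"
```

```text
t 21.25 F [-0.39 -0.26  2.07] normal 2.06 sd 0.36
```

Contact is made, and the force grows by about 1 N over 2 mm, which matches the spring. I'll check the tip's place on the dot before going deeper.

```bash
python3 -c "
from h import *
look('wrist',['stick_tip','press_spot'],'pics/w13.png')
look('side',['stick_tip','press_spot'],'pics/s13.png')
look('scene',['stick_tip','press_spot'],'pics/c13.png')
w=cv2.imread('pics/w13.png')[110:210,270:370];s=cv2.imread('pics/s13.png')[140:200,350:410];c=cv2.imread('pics/c13.png')[150:200,260:310]
cv2.imwrite('pics/c14.png',np.hstack([cv2.resize(x,(266,266),interpolation=cv2.INTER_CUBIC) for x in (w,s,c)]))
"
```

```text
21.25 pos [ 0.4661 -0.1707  0.1762] rot [ 3.141 -0.    -0.149] F [-0.16  0.43  2.34] w 0.0183
wrist stick_tip [(0.75, [0.4996, -0.1765, 0.076])]
wrist press_spot [(0.82, [0.5054, -0.1752, 0.072])]
21.4 pos [ 0.4661 -0.1707  0.1761] rot [ 3.141 -0.    -0.149] F [ 0.03 -0.04  2.89] w 0.0184
side stick_tip []
side press_spot [(0.54, [0.5024, -0.1773, 0.0702])]
21.55 pos [ 0.4661 -0.1707  0.1761] rot [ 3.141 -0.    -0.149] F [ 0.34 -0.69  2.83] w 0.0185
scene stick_tip [(0.52, [0.5029, -0.1769, 0.0735])]
scene press_spot [(0.57, [0.5019, -0.1751, 0.0733]), (0.17, [0.7254, 0.3422, 0.0025])]
```

View pics/c14.png

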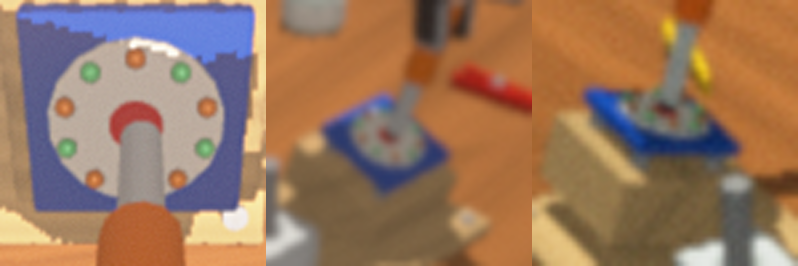

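The tip is on the red dot, roughly 3 mm from its centre, and the stick is square to the face in all three views. I'll press a little deeper.

{"method": "play_rows", "body": {
  "increments": [
    [0.06, 0, 0.16, 0],
    [0.06, 0, 0.16, 0],
    [0, 0, 0, 0],
    [0, 0, 0, 0]
  ]
}}

```text
t: 22.2
position: [0.4673, -0.1709, 0.173]
ee_rot: [3.141, -0.0, -0.149]
ft_force: [-1.9, 0.7, 4.0]
grip_width: 0.0183
```

```bash
python3 -c "
from h import *
fn(10)
look('wrist',['stick_tip','press_spot','lock_pin'],'pics/w15.png')
look('side',['stick_tip','press_spot','lock_pin'],'pics/s15.png')
look('scene',['stick_tip','press_spot'],'pics/c15.png')
w=cv2.imread('pics/w15.png')[110:210,270:370];s=cv2.imread('pics/s15.png')[110:230,310:430];c=cv2.imread('pics/c15.png')[120:220,240:340]
cv2.imwrite('pics/c16.png',np.hstack([cv2.resize(x,(266,266),interpolation=cv2.INTER_CUBIC) for x in (w,s,c)]))
"
```

```text
t 22.7 F [-0.72  0.02  4.01] normal 4.01 sd 0.47
22.7 pos [ 0.4673 -0.1709  0.1729] rot [ 3.141 -0.    -0.149] F [-1.1   0.21  4.55] w 0.0185
wrist stick_tip [(0.8, [0.5013, -0.1779, 0.0699])]
wrist press_spot [(0.68, [0.5058, -0.1741, 0.0682])]
wrist lock_pin [(0.88, [0.437, 0.1174, -0.0034]), (0.75, [0.5334, -0.0698, 0.0079])]
22.9 pos [ 0.4673 -0.1709  0.1729] rot [ 3.141 -0.    -0.149] F [-0.15 -0.88  3.31] w 0.0181
side stick_tip [(0.49, [0.5067, -0.17, 0.0691])]
side press_spot [(0.87, [0.502, -0.178, 0.07])]
side lock_pin [(0.92, [0.4341, 0.1183, 0.0016]), (0.63, [0.5315, -0.0732, 0.0128])]
23.1 pos [ 0.4673 -0.1709  0.1729] rot [ 3.142 -0.    -0.149] F [-1.  -0.5  4.5] w 0.0182
scene stick_tip [(0.75, [0.5023, -0.1755, 0.0716])]
scene press_spot [(0.58, [0.5014, -0.1764, 0.073])]
```

View pics/c16.png

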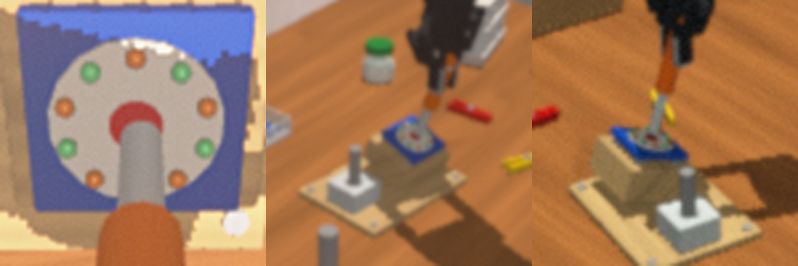

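The measured push is about 4.0 N, or roughly 4.5 N with the stick's weight, so the plate should be about 5.5–6 mm in. The tip is still on the dot and the pin is still home, so I'm handing in.

```bash
python3 -c "
from station import r
print(r.finish_job())"
```

```text
the job is handed in; nothing more can be done
None
```

The job is handed in, with the arm still holding the stick on the red dot. No verdict is reported, so whether it passed isn't known.

- **Pin:** I stood the shorter steel pin in the bore and let go of it. The last network readings put its foot about 10 mm above the table (8–13 mm), which is fully home. It looked upright in the last pictures.
- **Stick:** The moves keep the tool pointing straight down. So I tilted the stick in the jaws by about 0.34 rad, pushing its shank against its fixed stand, and then gripped it harder (80 N). The slope is 0.35 rad, and all three views show the stick square to it.
- **Press:** The measured force along the normal was 4.0 N, with about 0.5 N of noise, or roughly 4.5 N once the stick's weight is added. Travel since contact and the spring rate both put the plate about 5.5–6 mm in.
- **Tip position:** In the wrist picture the tip is about 3 mm from the dot's centre.
- **Checks that disagreed:** The networks' tip and dot positions differed between cameras. From the side camera alone they were about 9 mm apart, over the 8 mm limit; the wrist camera gave about 6 mm and the scene camera about 2 mm. I relied on the wrist picture.
- **Other things on the table:** I saw nothing else being touched or moved, but I did not check the other things' final positions.

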